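# Lock the hand guard over the slicer's blade

### The job

The vegetable slicer has been left with its blade bare: with the gripper's fingertips hold down the spring catch plate in the runway behind the hand guard, push the guard past the catch's two stop posts while the catch is held down, and push it on over the blade, fully home against the far end of the runway. Then take the fingers away so that the catch springs fully up behind the guard and locks it there. Only press and push: do not touch the guard's knob or the blade, do not lift or tip the slicer or shove it about the worktop, and leave the other things where they are.

Things in the scene. Friction and masses are not known exactly. Their poses are not given: they have to be found in the camera images.
- slicer: Flat vegetable slicer (white frame on a clear container), loose on the worktop, 1.3 kg, 370 long, 144 wide, 88 mm high, with a carrying loop 35 mm beyond its near end (local -x). Origin: centre of its underside, on the worktop. Local +x runs along the runway, the way the guard has to be pushed (roughly to the robot's left); z up. All x, y, z below are in this slicer frame.
- runway_end (a point): Middle of the end face of the runway, x = 157, z = 80 mm: the far cross member against which the guard comes home. The runway lies between side rails 120 mm apart (lips 106 mm apart, tops at z = 88 mm). The guard rides on ledges at z = 74 mm; between them is an 88 mm wide well, floor at z = 56, x -167 to 55 mm, in which the catch plate lies. The near cross member (x < -167) tops at z = 80 mm.
- catch_pad (a point): Point on the top of the catch plate, on its centre line, at x = -120, z = 72 mm when up; moves down with it. The catch is one flat rigid steel plate, 58 mm wide (|y| < 29), x -166 to 55 mm, passing under the guard. Its bare ribbed end behind the guard is the pad: press it anywhere from x = -160 mm to the guard's rear face; the whole plate goes straight down, evenly.
- catch (a joint): Downward travel of the spring catch, m: 0 = fully up (at rest), 0.0105 = bottomed. The posts at its far end clear the guard's underside when it is down 0.008 or more. The spring takes 2 N to start, 6 N fully down, and lifts the catch at once when let go. Once the guard covers the posts it keeps the catch down by itself until it has passed them.
- catch_posts (a point): Point midway between the tops of the two square stop posts of the catch (x 43 to 52 mm, |y| 31 to 43 mm, tops at z = 82 mm when up), which block the guard, whose underside is at z = 74.5 mm. Moves down with the catch. The 60 mm between the posts is clear above the flat plate, so a finger can run along the plate between them.
- guard (a joint): Travel of the hand guard along slicer +x, m, 0 to 0.142. It starts at 0 to 0.020; its front meets the raised posts at 0.028 and covers them at 0.037; its rear has cleared them from 0.137; it is home at 0.142. Sliding takes 1 to 2 N, up to 3 N more while it rubs on the posts. It is held in the rails and cannot come out; it stays where it is left.
- guard_rear (a point): Middle of the upright rear face of the hand guard, the face to push: 84 mm wide, from z = 75 to 98 mm (this point at z = 86), at x = -85 mm + the guard's travel. Moves with the guard, which is a grey block 100 mm long with a 113 mm wide flange under the rails' lips. Pressing the plate, a fingertip stands below this face and its side meets it.
- guard_knob: Black round knob, 34 mm across, on top of the guard, 50 mm ahead of its rear face; its top is at slicer z = 124 mm. Not to be touched. (The origin is the slicer's origin moved along by the guard's travel, not the knob's own centre.)
- blade: Steel slicing blade set slightly askew across the runway at slicer x = 85 to 130 mm, z = 72 mm, ahead of the posts; the guard covers it when home. Not to be touched. (Its origin is the slicer's origin.)
- lime: Lime, 57x46x45 mm, beside the slicer on the side away from the robot. Bystander.
- garlic_bulb: Garlic bulb, 60x57x58 mm, beside the slicer on the side away from the robot. Bystander.
- peeler: Yellow-handled peeler, 170x25x18 mm, lying along the slicer on the robot's side. Bystander.
- flat_tin: Flat oblong tin, 63x105x25 mm, on the left near the front edge. Bystander.
- glass: Drinking glass, 81 mm across, 92 mm high, on the left. Bystander.
- matches: Match box, 35x52x15 mm, on the left. Bystander. (All origins of bystanders: centre of the underside.)

How it is judged:
On the way, in this order (a step that is already met when the one before it is completed fails the run):
1. the fingers hold the catch down while the guard is still behind the posts (value of joint catch above 0.007 m and contact force between the fingers and catch above 0.5 N and value of joint guard below 0.032 m), for 0.1 s.
2. the guard is pushed over the posts with the fingers still on the catch (value of joint guard between 0.034 and 0.136 m and value of joint catch above 0.006 m and contact force between the fingers and catch above 0.5 N), for 0.05 s.
At the end, for the whole second after the job is handed in: The guard is within 4 mm of the end of its travel (joint 0.138 or more), the catch is up to within 1.5 mm, and the slicer stands at rest on the worktop within 30 mm of where it started (value of joint guard between 0.138 and 0.15 m and value of joint catch below 0.0015 m and linear speed of slicer below 0.01 m/s and distance of slicer from where it was at the start of the episode below 0.03 m and height (world z) of slicer below 0.008 m); the robot touches nothing.
It fails at once if the slicer is lifted or tipped (height (world z) of slicer above 0.012 m or angle between slicer's own z axis and vertical above 0.1 rad).
It fails at once if the slicer is shoved more than 30 mm (distance of slicer from where it was at the start of the episode above 0.03 m).
It fails at once if the guard's knob is touched or taken hold of (contact force between any of the fingers, the arm and guard_knob above 0.5 N).
It fails at once if the blade is touched (contact force between any of the fingers, the arm and blade above 0.3 N).
It fails at once if a bystander is moved more than 20 mm (distance of any of lime, garlic_bulb, peeler, flat_tin, glass, matches from where it was at the start of the episode above 0.02 m).
It also fails if it takes over 42 s, if anything falls off the work surface, if the arm or the gripper's body presses on something with over 40 N, if the wrist force passes 120 N, or if a joint passes its speed limit or range.

### The arm

A 6-joint arm with a two-finger parallel gripper is mounted at the origin on a cart in front of the work surface, level with it; the furniture and walls round the work are solid. World frame = base frame: x ahead of the robot, y to its left, z up, the work surface at z = 0. Lengths are in m, angles in rad, forces in N, time in s.
With the tool pointing down it reaches from about 0.3 to 0.875 m from the base axis. Payload 6.4 kg.
Tool frame: the origin (TCP) lies on the centre line of the jaws, within the pads' length; the fingertips stand 22 mm ahead of it and the grasp point (between the pads) lies 3 mm ahead of it; z points along the fingers, y is the line along which they close (so a half turn about z gives the same grasp; the last joint's range is limited). The gripper opens to 85 mm and grips with 20 to 120 N. Pads are 22 mm wide; open, the fingers measure 114 mm over their backs; the gripper's body (76 mm by 85 mm) begins 54 mm behind the grasp point. The pads swing forward as they close: fully open they stand 13 mm farther back than shut.
Start: joints at [1.126, 0.181, 1.607, -0, 1.354, -0.206], TCP at [0.136, 0.559, 0.253] pointing down, gripper open.
Joint ranges: [-2.99, 2.99], [-0.89, 2.07], [0.3, 2.58], [-1.14, 4.28], [0, 2.63], [-3.12, 3.12]. Speed limits (rad/s): [2.57, 2.57, 3.01, 3.14, 3.14, 3.14].

### API

Orientations are given as a unit quaternion [w, x, y, z].
In Python, from bench import ctrl gives the robot as it stands. The module is installed in compiled form; this text tells all that it offers.
- The arm moves only by the tool servo_tool, never from a script. Its argument "commands" is a list of rows, each a list of 3 entries, a list of its own where there are three numbers: the shift along the tool's x, y, z in mm, then the turn about the tool's z in rad, then the finger opening in mm, from 0 to 85.4. In form: [[[dx, dy, dz], turn, jaw], ...]. A call has 1 to 20 rows; each row shifts and turns the commanded pose from where the row before left it, along the tool's axes as they then stand; what a row does not reach is not made up. A row lasts 1/8 s, in which the tool goes at most 62.5 mm and 10.7 degrees, less where a joint would pass 70% of its speed; a pose out of reach is approached as far as the arm can. A call with a gripper value outside its range is refused whole. The fingers move at their own pace and stop on an object; the grip force is fixed at half the most. Time passes only in rows, so rows that do not move let the fingers close. It gives the time, the measured TCP pose, the force, the opening and the grip force at its end, in the units of the state.
- ctrl.get_obs(): the state, without advancing time (a new reading comes with each control period).
- ctrl.camera(name): name is "scene" or "top"; returns a dict with "color" (480x640x3 uint8, red, green, blue), "z_map" (480x640 float32, m along the optical axis (not along the pixel's ray), 0 where there is no reading), "fx", "fy", "cx", "cy" (pixels), "k1" (the pictures are not rectified: a ray, as slopes to the right and down, at radius r is drawn at 1 + k1 r^2 times it, then the intrinsics apply), "R" (3x3) and "t" (3): a world point X has camera coordinates R X + t. Camera axes: x right, y down, z forward; pixel columns grow to the right and rows downward; lengths in m; the calibration is good to about 2 mm. A picture is of the moment at which its call begins.
- ctrl.hand_in(): hands the job in; it is judged then, once.
The state is a dict: "time_s": time; "q": joint angles; "dq": joint speeds; "joint_efforts": joint torques, N m; "eef_pos": TCP position; "eef_rot": TCP orientation; "wrist_force": force on the tool from outside, world axes, zero at the start; "torque": the same for the moment, N m; "opening": opening from 0.0 (shut) to 1.0 (fully open); "grasp_force": force on a finger pad.
Only numpy, scipy, OpenCV 4.12 (cv2) and the standard library are available. Lean on these libraries where they do the work, as an engineer would, in place of code of your own. Each camera call takes 0.05 s, during which the arm holds its last target. There are 200 camera calls.

## Working session

There is one attempt and no reset: what is moved stays moved. The work goes in short steps, Python scripts to look and compute and a tool call to move; the robot and the scene stay as the last step left them, time stands still between calls to the robot, and variables do not carry over. Pictures are saved under pics/ and viewed, at most 10 in all, crops included, and the job is handed in when it is done.

Besides the shell and the picture viewer there is one more tool, called as name([rows], argument=value, ...), one row to a line, values as JSON. servo_tool: Moves the arm, as the interface text tells. Its arguments: {"type":"object","properties":{"commands":{"type":"array"}},"required":["commands"]}

```bash
mkdir -p pics; python3 - <<'E'
from bench import ctrl
import cv2,numpy as np
o=ctrl.get_obs();print(o['time_s'],o['eef_pos'],o['eef_rot'],o['wrist_force'],o['opening'])
for n in('scene','top'):
    c=ctrl.camera(n);cv2.imwrite(f'pics/{n}0.png',c['color'][:,:,::-1])
    np.savez(f'{n}0.npz',**c)
    print(n,c['fx'],c['fy'],c['cx'],c['cy'],c['k1'],c['R'].round(3).tolist(),c['t'],(-c['R'].T@c['t']).round(3))
E
```

```text
0.0 [0.13579992 0.558223   0.25241385] [-2.55997334e-04  1.19145009e-01  9.92876500e-01 -8.09948111e-04] [-0.08305325  1.10977475 -0.20192848] 0.9998429360931799
scene 466.5390339114782 466.5390339114782 315.7083397299925 242.34031801352836 -0.056094312457268675 [[0.669, -0.743, -0.018], [-0.413, -0.351, -0.84], [0.618, 0.57, -0.542]] [-0.32359998  0.36980151  0.87220062] [-0.17  -0.607  0.777]
top 454.3400387844833 454.3400387844833 318.39557262840884 235.69303255098683 0.03444034713100206 [[-0.011, -1.0, 0.01], [-0.988, 0.009, -0.157], [0.157, -0.012, -0.988]] [0.09025855 0.58051173 0.95905662] [0.424 0.096 1.037]
```

View pics/scene0.png

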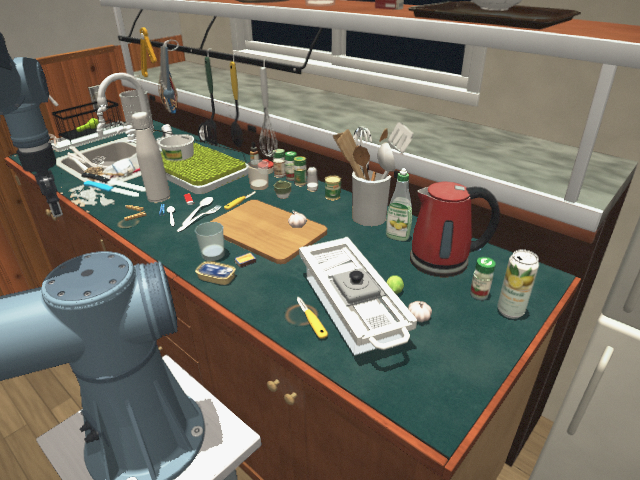

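View pics/top0.png

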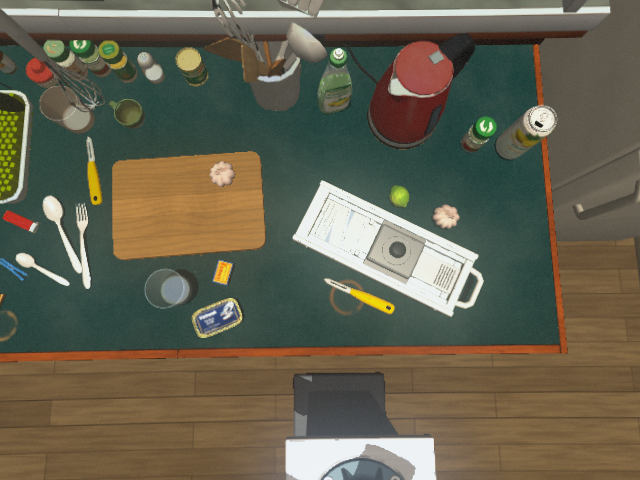

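The slicer lies with its loop at the right, at about (470,290) in the top view, and its far end near (308,210). The knob is at (397,250), and the bare pad is behind it around (435,270). Next I'll measure these.

```bash
cat > h.py <<'E'
import cv2,numpy as np
def cam(c):
    K=np.array([[c['fx'],0,c['cx']],[0,c['fy'],c['cy']],[0,0,1.]]);return K,np.array([float(c['k1']),0,0,0,0])
def rays(c,uv):
    K,d=cam(c);p=cv2.undistortPoints(np.float64(uv).reshape(-1,1,2),K,d)[:,0]
    return np.c_[p,np.ones(len(p))]@c['R'], -c['R'].T@c['t']
def onplane(c,uv,z):
    r,o=rays(c,uv);return o+r*((z-o[2])/r[:,2])[:,None]
def cloud(c):
    v,u=np.mgrid[:480,:640];r,o=rays(c,np.c_[u.ravel(),v.ravel()]);return (o+r*c['z_map'].ravel()[:,None]).reshape(480,640,3)
def proj(c,X):
    K,d=cam(c);return cv2.projectPoints(np.float64(X).reshape(-1,1,3),cv2.Rodrigues(c['R'])[0],c['t'],K,d)[0][:,0]
E
python3 - <<'E'
from h import *
for n in('top','scene'):
    c=dict(np.load(n+'0.npz'));P=cloud(c);ok=c['z_map']>0
    box=ok&(P[...,0]>.3)&(P[...,0]<.75)&(P[...,1]<.2)&(P[...,1]>-.35)
    t=box&(abs(P[...,2])<.01);print(n,'table z',np.median(P[t][:,2]),P[t][:,2].std())
    m=(box&(P[...,2]>.065)&(P[...,2]<.14)).astype(np.uint8)
    k,l,s,ce=cv2.connectedComponentsWithStats(m);print(s.tolist())
    i=1+s[1:,4].argmax();Q=P[l==i]
    print(np.histogram(Q[:,2],np.arange(.06,.14,.004)))
    T=Q[(Q[:,2]>.082)&(Q[:,2]<.094)]
    R=cv2.minAreaRect(np.float32(Q[(Q[:,2]<.094)][:,:2]*1000));print(R,cv2.boxPoints(R).tolist())
    K=Q[Q[:,2]>.118];print('knob',K.mean(0),len(K),cv2.minEnclosingCircle(np.float32(K[:,:2]*1000)))
    col=c['color'];x,y,w,h=s[i][:4];
    cv2.imwrite(f'pics/{n}crop.png',cv2.resize(col[y-8:y+h+8,x-8:x+w+8,::-1],None,fx=3.3,fy=3.3,interpolation=cv2.INTER_CUBIC)); print(x,y,w,h)
E
```

```text
top table z -0.0013463234509631938 0.002012688018678306
[[0, 0, 640, 480, 295851], [292, 180, 192, 137, 11349]]
(array([   0,  482, 2780, 1518,  731,  724, 2719,  561,  427, 1008,  191,
          1,    0,    5,   73,  113,   16,    0,    0,    0]), array([0.06 , 0.064, 0.068, 0.072, 0.076, 0.08 , 0.084, 0.088, 0.092,
       0.096, 0.1  , 0.104, 0.108, 0.112, 0.116, 0.12 , 0.124, 0.128,
       0.132, 0.136, 0.14 ]))
((543.1741943359375, -71.05473327636719), (404.7300109863281, 146.59178161621094), 63.11474609375) [[386.2900695800781, -218.40213012695312], [517.037353515625, -284.6916809082031], [700.058349609375, 76.29266357421875], [569.31103515625, 142.58221435546875]]
knob [ 0.54077039 -0.0752617   0.1212727 ] 176 ((540.4990234375, -76.18426513671875), 16.241304397583008)
292 180 192 137
scene table z -0.0024146411524723632 0.0019940398058121162
[[0, 0, 640, 480, 301008], [299, 237, 118, 112, 6192]]
(array([   0,  572, 1525,  630,  552,  806, 1131,   97,  379,  358,   22,
          2,    3,   27,   48,   40,    0,    0,    0,    0]), array([0.06 , 0.064, 0.068, 0.072, 0.076, 0.08 , 0.084, 0.088, 0.092,
       0.096, 0.1  , 0.104, 0.108, 0.112, 0.116, 0.12 , 0.124, 0.128,
       0.132, 0.136, 0.14 ]))
((543.6892700195312, -73.27606201171875), (404.70013427734375, 147.2699737548828), 63.13751220703125) [[386.56793212890625, -220.51922607421875], [517.946533203125, -287.0632629394531], [700.8106079101562, 73.96710205078125], [569.4320068359375, 140.51113891601562]]
knob [ 0.53895225 -0.07958703  0.12022051] 74 ((540.1402587890625, -79.881591796875), 15.509063720703125)
299 237 118 112
```

The two views agree within 2–4 mm on size, height and knob position:
- **Slicer:** origin at about (551,-56) mm, with +x at 63.1°.
- **Guard:** travel about 12 mm, so its rear face is at about x = -73.
- **Start point for the press:** x = -115, which is world (499,-159).

I'll turn the tool with the fingers shut, then move over to that point.

servo_tool([
  [[0,0,0],0.164,0],
  [[0,0,0],0.164,0],
  [[0,0,0],0.164,0],
  [[0,0,0],0.164,0],
  [[0,0,0],0.164,0],
  [[0,0,0],0.164,0],
  [[0,0,0],0.164,0],
  [[0,0,0],0.164,0],
  [[0,0,0],0.164,0],
  [[0,0,0],0.164,0],
  [[0,0,0],0.164,0],
])

```text
time_s: 1.48
eef_pos: [0.1358, 0.5584, 0.2527]
eef_rot: [0.0, 0.854, 0.52, -0.0]
wrist_force: [-0.4, -0.0, 0.4]
opening: 0.001
grasp_force: 0.0
```

servo_tool([
  [[-14,19,0],0,0],
  [[-24,32,0],0,0],
  [[-24,33,0],0,0],
  [[-24,33,0],0,0],
  [[-24,33,0],0,0],
  [[-24,33,0],0,0],
  [[-24,33,0],0,0],
  [[-24,33,0],0,0],
  [[-24,33,0],0,0],
  [[-24,33,0],0,0],
  [[-24,33,0],0,0],
  [[-24,33,0],0,0],
  [[-24,33,0],0,0],
  [[-24,33,0],0,0],
  [[-24,33,0],0,0],
  [[-24,33,0],0,0],
  [[-24,33,0],0,0],
  [[-24,33,0],0,0],
  [[-24,33,0],0,0],
  [[-24,33,0],0,0],
])

```text
time_s: 3.98
eef_pos: [0.497, -0.1543, 0.2528]
eef_rot: [-0.0, 0.853, 0.522, -0.0]
wrist_force: [0.5, 0.1, -0.5]
opening: 0.0
grasp_force: 0.0
```

```bash
cat > where.py <<'E'
from bench import ctrl
from h import *
from scipy.spatial.transform import Rotation as R
def st():
    o=ctrl.get_obs();p=np.array(o['eef_pos'])*1000;M=R.from_quat(np.roll(o['eef_rot'],-1)).as_matrix()
    a=np.radians(63.12);u=np.array([np.cos(a),np.sin(a)]);v=np.array([-u[1],u[0]]);d=p[:2]-[551.3,-56.4]
    print('t',o['time_s'],'slicer xy',(d@u).round(1),(d@v).round(1),'tip z',(p[2]-22).round(1),'yaw',np.degrees(np.arctan2(M[1,0],M[0,0])).round(2),'zaxis',M[:,2].round(4),'F',np.round(o['wrist_force'],2),'open',o['opening'])
    f=np.array(o['wrist_force']);print('F along u,v',f[:2]@u,f[:2]@v)
    return o
E
python3 - <<'E'
from where import *
st()
E
```

```text
t 3.975 slicer xy -111.9 4.1 tip z 230.8 yaw 62.94 zaxis [-7.e-04  5.e-04 -1.e+00] F [ 0.53  0.05 -0.5 ] open 0.0003250406775841506
F along u,v 0.2851066241375163 -0.4496708712197294
```

servo_tool([
  [[0,0,10],0,0],
  [[-1,1,20],0,0],
  [[-1,1,20],0,0],
  [[-1,1,20],0,0],
  [[0,0,20],0,0],
  [[0,0,20],0,0],
  [[0,0,15],0,0],
  [[0,0,10],0,0],
  [[0,0,0],0,0],
  [[0,0,0],0,0],
])

```text
time_s: 5.22
eef_pos: [0.4985, -0.1574, 0.1189]
eef_rot: [0.0, 0.853, 0.522, 0.0]
wrist_force: [0.9, -0.5, -0.7]
opening: -0.0
grasp_force: 0.0
```

```bash
python3 - <<'E'
from where import *
st()
a=[]
for n,(x,y,w,h) in {'top':(285,170,205,150),'scene':(290,190,150,180)}.items():
    c=ctrl.camera(n);a.append(cv2.resize(c['color'][y:y+h,x:x+w,::-1],(400,400*h//w),interpolation=cv2.INTER_CUBIC))
H=max(i.shape[0] for i in a);a=[cv2.copyMakeBorder(i,0,H-i.shape[0],0,0,0) for i in a]
cv2.imwrite('pics/a1.png',np.hstack(a))
E
```

```text
t 5.225 slicer xy -114.0 1.4 tip z 96.9 yaw 62.96 zaxis [ 9.e-04 -5.e-04 -1.e+00] F [ 0.9  -0.48 -0.73] open -0.00030198127168410224
F along u,v -0.01701128735220403 -1.0211866570628412
```

View pics/a1.png

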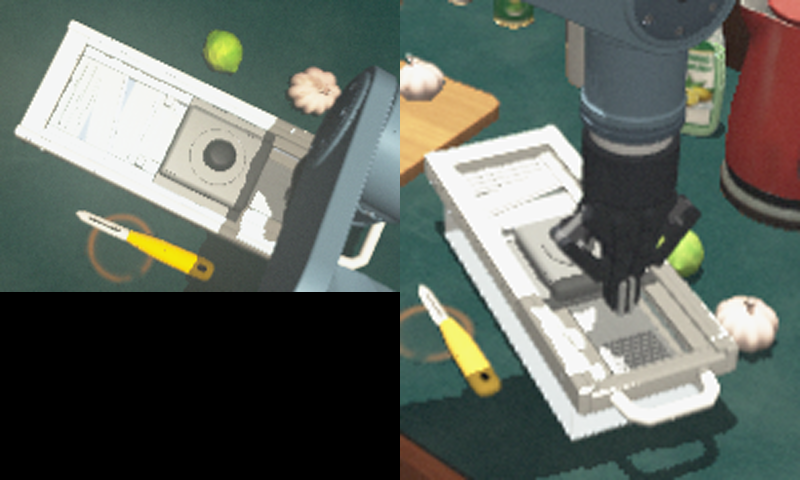

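The right-hand crop shows the shut fingertips at (625,300), centred in the runway just behind the guard and ahead of the ribbed pad at (635,345), as calculated. Pressing down now.

servo_tool([
  [[0,0,8],0,0],
  [[0,0,8],0,0],
  [[0,0,4],0,0],
  [[0,0,0],0,0],
  [[0,0,0],0,0],
])

```text
time_s: 5.95
eef_pos: [0.4982, -0.1572, 0.0983]
eef_rot: [0.0, 0.853, 0.522, 0.0]
wrist_force: [-0.4, -0.3, -0.3]
opening: 0.002
grasp_force: 0.0
```

servo_tool([
  [[0,0,3],0,0],
  [[0,0,3],0,0],
  [[0,0,3],0,0],
  [[0,0,2],0,0],
  [[0,0,0],0,0],
  [[0,0,0],0,0],
])

```text
time_s: 6.7
eef_pos: [0.4983, -0.1574, 0.0876]
eef_rot: [0.0, 0.853, 0.522, 0.0]
wrist_force: [-0.0, 0.3, 3.9]
opening: 0.001
grasp_force: 1.9
```

servo_tool([
  [[0,0,2],0,0],
  [[0,0,1.5],0,0],
  [[0,0,0],0,0],
  [[0,0,0],0,0],
])

```text
time_s: 7.2
eef_pos: [0.4983, -0.1574, 0.084]
eef_rot: [0.0, 0.853, 0.522, 0.0]
wrist_force: [-0.2, -1.2, 5.3]
opening: 0.001
grasp_force: 2.5
```

servo_tool([
  [[3,0,0],0,0],
  [[6,0,0],0,0],
  [[6,0,0],0,0],
  [[6,0,0],0,0],
  [[3,0,0],0,0],
  [[2,0,0],0,0],
  [[2,0,0],0,0],
  [[2,0,0],0,0],
  [[2,0,0],0,0],
  [[2,0,0],0,0],
  [[2,0,0],0,0],
  [[0,0,0],0,0],
])

```text
time_s: 8.7
eef_pos: [0.5143, -0.1259, 0.0839]
eef_rot: [0.0, 0.853, 0.522, -0.001]
wrist_force: [-1.2, -3.9, 4.9]
opening: 0.0
grasp_force: 2.6
```

```bash
cat > look.py <<'E'
from where import *
import sys
def slicer():
    # far corners of the top rim, from the top cloud
    c=ctrl.camera('top');P=cloud(c);m=(c['z_map']>0)&(P[...,2]>.065)&(P[...,2]<.094)&(P[...,0]>.3)&(P[...,0]<.75)&(P[...,1]<.2)&(P[...,1]>-.02)
    a=np.radians(63.12);u=np.array([np.cos(a),np.sin(a)]);v=np.array([-u[1],u[0]])
    Q=P[m][:,:2]*1000-[551.3,-56.4];print('far end x',np.percentile(Q@u,99.5).round(1),'sides',np.percentile(Q@v,[.5,99.5]).round(1))
    K=(c['z_map']>0)&(P[...,2]>.116)&(P[...,2]<.127)&(c['color'].max(2)<90)&(P[...,0]>.45)&(P[...,0]<.7)&(P[...,1]>-.12)&(P[...,1]<.12)
    Q=P[K][:,:2]*1000-[551.3,-56.4]
    if len(Q):print('knob',len(Q),np.median(Q@u).round(1),np.median(Q@v).round(1))
    return c
E
python3 - <<'E'
from look import *
st();c=slicer()
E
```

```text
t 8.7 slicer xy -78.7 1.6 tip z 61.9 yaw 62.97 zaxis [-5.0e-04 -1.3e-03 -1.0e+00] F [-1.15 -3.9   4.86] open 0.00014598118748123998
F along u,v -4.003155499029895 -0.7369667218593958
far end x 183.4 sides [-70.1  72.3]
knob 52 -27.2 -0.7
```

servo_tool([
  [[3,0,0],0,0],
  [[3,0,0],0,0],
  [[3,0,0],0,0],
  [[3,0,0],0,0],
  [[3,0,0],0,0],
  [[3,0,0],0,0],
  [[3,0,0],0,0],
  [[3,0,0],0,0],
  [[0,0,0],0,0],
])

```text
time_s: 9.88
eef_pos: [0.5252, -0.1043, 0.0839]
eef_rot: [0.0, 0.853, 0.522, -0.0]
wrist_force: [-1.6, -3.1, 5.5]
opening: -0.001
grasp_force: 2.5
```

```bash
python3 - <<'E'
from look import *
st();c=slicer()
P=cloud(np.load('top0.npz'));
import look
class F: 
    def camera(s,n): return dict(np.load('top0.npz'))
look.ctrl=F();print('initial');slicer()
cv2.imwrite('pics/a2.png',cv2.resize(c['color'][170:320,285:490,::-1],(800,585),interpolation=cv2.INTER_CUBIC))
E
```

```text
t 9.875 slicer xy -54.6 1.6 tip z 61.9 yaw 62.97 zaxis [-5.0e-04 -1.1e-03 -1.0e+00] F [-1.58 -3.1   5.49] open -0.0005270344714963561
F along u,v -3.47996617807984 0.010088915780102736
far end x 183.4 sides [-70.3  72.3]
knob 44 -3.4 -1.9
initial
far end x 183.4 sides [-70.2  72.3]
knob 28 -27.7 -4.9
```

View pics/a2.png

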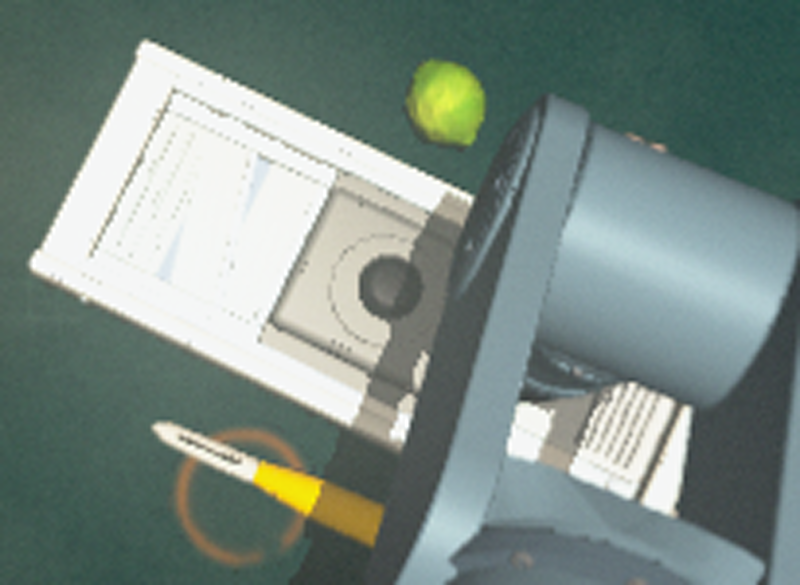

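```bash
cat > knob.py <<'E'
from look import *
def knob(c,uv):
    p=onplane(c,[uv],.122)[0,:2]*1000-[551.3,-56.4];a=np.radians(63.12);print('knob x,y',p@[np.cos(a),np.sin(a)],p@[-np.sin(a),np.cos(a)])
E
python3 - <<'E'
from knob import *
c=dict(np.load('top0.npz'));knob(c,(397.5,249.5));knob(c,(285+390/3.902,170+287/3.9))
E
```

```text
knob x,y -22.162565112924188 2.1878076509544133
knob x,y 5.795058281902976 2.5013624234617478
```

The slicer hasn't moved. The guard is at about 41 mm, over the posts with the catch still held down. I'll keep pushing.

servo_tool([
  [[3,0,0],0,0],
  [[4,0,0],0,0],
  [[4,0,0],0,0],
  [[4,0,0],0,0],
  [[4,0,0],0,0],
  [[4,0,0],0,0],
  [[4,0,0],0,0],
  [[4,0,0],0,0],
  [[4,0,0],0,0],
  [[4,0,0],0,0],
  [[4,0,0],0,0],
  [[4,0,0],0,0],
  [[4,0,0],0,0],
  [[4,0,0],0,0],
  [[3,0,0],0,0],
  [[0,0,0],0,0],
])

```text
time_s: 11.92
eef_pos: [0.5515, -0.0526, 0.0838]
eef_rot: [0.0, 0.853, 0.522, -0.001]
wrist_force: [-1.3, -2.9, 5.5]
opening: -0.003
grasp_force: 2.5
```

```bash
python3 - <<'E'
from look import *
st();c=slicer()
cv2.imwrite('pics/a3.png',cv2.resize(c['color'][170:320,285:490,::-1],(800,585),interpolation=cv2.INTER_CUBIC))
E
```

```text
t 11.925 slicer xy 3.5 1.5 tip z 61.8 yaw 62.97 zaxis [-7.e-04 -1.e-03 -1.e+00] F [-1.34 -2.89  5.53] open -0.0030591187812393193
F along u,v -3.1784874461398758 -0.11379891975347634
far end x 183.6 sides [-70.6  72.3]
knob 37 55.2 2.3
```

View pics/a3.png

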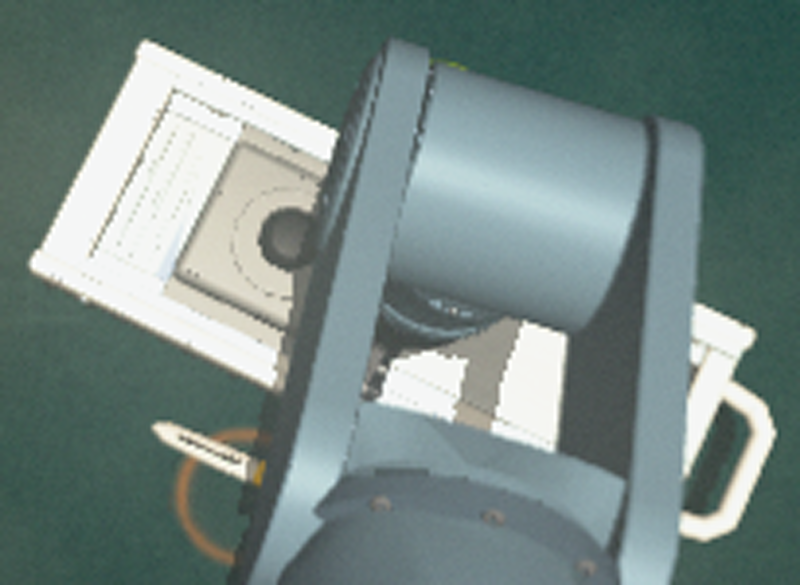

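The guard is at about 99 mm and the slicer is still in place, with the knob at about (290,238) in the crop. The well ends at x = 55, so the fingers can't push fully home while they're down in it. I'll push to about 124 mm, back off slightly and raise the tips above the runway, since the guard now holds the catch down. Then I'll finish on the rear face.

servo_tool([
  [[3,0,0],0,0],
  [[4,0,0],0,0],
  [[4,0,0],0,0],
  [[4,0,0],0,0],
  [[4,0,0],0,0],
  [[4,0,0],0,0],
  [[2,0,0],0,0],
  [[0,0,0],0,0],
  [[-4,0,0],0,0],
  [[0,0,-8],0,0],
  [[0,0,-12],0,0],
  [[0,0,0],0,0],
  [[4,0,0],0,0],
  [[3,0,0],0,0],
  [[3,0,0],0,0],
  [[0,0,0],0,0],
])

```text
time_s: 13.98
eef_pos: [0.5658, -0.0243, 0.1036]
eef_rot: [-0.0, 0.853, 0.522, -0.0]
wrist_force: [-0.7, -2.0, 1.2]
opening: 0.003
grasp_force: 1.0
```

```bash
python3 - <<'E'
from look import *
st();c=slicer()
E
```

```text
t 13.975 slicer xy 35.2 1.6 tip z 81.6 yaw 62.97 zaxis [-3.e-04  2.e-04 -1.e+00] F [-0.7  -1.96  1.24] open 0.002924001294171812
F along u,v -2.06332835647106 -0.2601710360458729
far end x 184.2 sides [-70.6  72.5]
knob 54 101.8 7.9
```

servo_tool([
  [[3,0,0],0,0],
  [[3,0,0],0,0],
  [[2,0,0],0,0],
  [[2,0,0],0,0],
  [[0,0,0],0,0],
  [[0,0,0],0,0],
])

```text
time_s: 14.78
eef_pos: [0.5706, -0.0154, 0.1039]
eef_rot: [0.0, 0.853, 0.522, 0.0]
wrist_force: [0.0, -0.8, -0.3]
opening: 0.001
grasp_force: 0.0
```

servo_tool([
  [[1,0,0],0,0],
  [[0,0,0],0,0],
  [[0,0,0],0,0],
])

```text
time_s: 15.15
eef_pos: [0.5709, -0.0147, 0.1038]
eef_rot: [0.0, 0.853, 0.522, 0.0]
wrist_force: [0.8, 0.2, 1.0]
opening: -0.004
grasp_force: 0.0
```

servo_tool([
  [[1,0,0],0,0],
  [[0,0,0],0,0],
  [[0,0,0],0,0],
])

```text
time_s: 15.52
eef_pos: [0.5713, -0.0138, 0.1038]
eef_rot: [0.0, 0.853, 0.522, -0.0]
wrist_force: [-0.6, -1.0, -0.2]
opening: 0.001
grasp_force: 0.4
```

```bash
python3 - <<'E'
from look import *
st();c=slicer()
E
```

```text
t 15.525 slicer xy 47.0 1.4 tip z 81.8 yaw 62.96 zaxis [-0. -0. -1.] F [-0.63 -0.97 -0.17] open 0.0006694750971769335
F along u,v -1.150736699852189 0.12557664206163777
far end x 184.3 sides [-70.4  72.4]
knob 56 115.6 6.4
```

servo_tool([
  [[1,0,0],0,0],
  [[0,0,0],0,0],
  [[0,0,0],0,0],
])

```text
time_s: 15.95
eef_pos: [0.5715, -0.0135, 0.1038]
eef_rot: [0.0, 0.853, 0.522, -0.001]
wrist_force: [-2.7, -4.4, 2.0]
opening: 0.003
grasp_force: 2.6
```

servo_tool([
  [[1,0,0],0,0],
  [[0,0,0],0,0],
  [[0,0,0],0,0],
])

```text
time_s: 16.32
eef_pos: [0.5715, -0.0134, 0.1038]
eef_rot: [0.0, 0.853, 0.522, -0.001]
wrist_force: [-5.3, -7.4, 4.1]
opening: 0.002
grasp_force: 4.6
```

```bash
python3 - <<'E'
from look import *
st();c=slicer()
E
```

```text
t 16.325 slicer xy 47.5 1.4 tip z 81.8 yaw 62.96 zaxis [-0.0017 -0.0022 -1.    ] F [-5.29 -7.36  4.06] open 0.00218806330705673
F along u,v -8.958987080015692 1.3853617643945064
far end x 184.3 sides [-70.5  72.4]
knob 57 115.5 6.5
```

The guard is hard against the end: force rose to 9 N with no further travel, and the slicer has shifted about 1 mm at most. Backing off and lifting.

servo_tool([
  [[-3,0,0],0,0],
  [[-3,0,0],0,0],
  [[0,0,-10],0,0],
  [[0,0,-25],0,0],
  [[0,0,-30],0,0],
  [[0,0,-30],0,0],
  [[-20,0,-30],0,0],
  [[-40,0,-20],0,0],
  [[-40,0,0],0,0],
  [[-40,0,0],0,0],
  [[-40,0,0],0,0],
  [[-40,0,0],0,0],
  [[-20,0,0],0,0],
  [[0,0,0],0,0],
  [[0,0,0],0,0],
])

```text
time_s: 18.25
eef_pos: [0.4607, -0.2306, 0.2492]
eef_rot: [0.0, 0.853, 0.522, 0.0]
wrist_force: [0.8, 0.4, -0.4]
opening: 0.001
grasp_force: 0.0
```

```bash
python3 - <<'E'
from look import *
st();c=slicer();d=ctrl.camera('scene')
a=[cv2.resize(c['color'][170:320,285:490,::-1],(400,293),interpolation=cv2.INTER_CUBIC),cv2.resize(d['color'][225:360,290:440,::-1],(400,360),interpolation=cv2.INTER_CUBIC)]
a[0]=cv2.copyMakeBorder(a[0],0,67,0,0,0)
cv2.imwrite('pics/a4.png',np.hstack(a))
E
```

```text
t 18.25 slicer xy -196.4 2.1 tip z 227.2 yaw 62.97 zaxis [ 7.e-04  1.e-04 -1.e+00] F [ 0.76  0.37 -0.42] open 0.0011665038347201877
F along u,v 0.6752096412872275 -0.5070338053486152
far end x 183.8 sides [-70.7  72.4]
knob 68 110.1 2.4
```

View pics/a4.png

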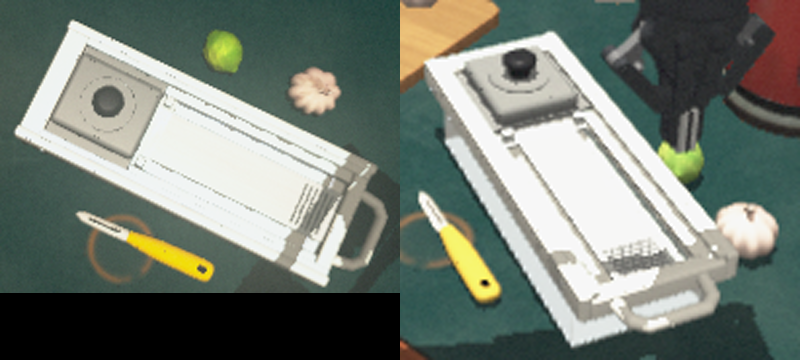

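The guard is home with its knob at (107,101), and both posts stand up behind it at (168,100) and (140,162). The catch is locked, the bystanders are where they were, and the arm is clear. I'll check the knob position and the plate height, then hand in.

```bash
python3 - <<'E'
from knob import *
c=ctrl.camera('top');knob(c,(285+107/1.951,170+101/1.951))
P=cloud(c);p0=cloud(dict(np.load('top0.npz')))
a=np.radians(63.12);u=np.array([np.cos(a),np.sin(a)])
def z(P,x0,x1):
    d=P[...,:2]*1000-[551.3,-56.4];x=d@u;y=d@[-u[1],u[0]];m=(abs(y)<22)&(x>x0)&(x<x1);return np.median(P[m][:,2])
print('plate z now',z(P,-60,30),'before (bare end)',z(p0,-125,-85),'now same',z(P,-125,-85))
print(ctrl.hand_in())
E
```

```text
knob x,y 107.78338765624358 2.570084609217318
plate z now 0.07076356383006133 before (bare end) 0.07086749492423772 now same 0.07074921984020105
the job is handed in; nothing more can be done
None
```

I handed the job in with the guard fully home over the blade (about 142 mm travel) and the catch sprung up behind it; the slicer shifted about 1 mm at most, no bystander visibly moved, and the judge returned no verdict.

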